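# Swing the test lantern to the green mark and switch it on

### The job

Aim the yellow lantern on its swivel stand: draw out the spring pin by its red loop handle, swing the turntable round to the next hole, the one with the green tag, and let the pin snap fully home there. Then push the lantern's orange-tipped switch lever all the way over towards the lens to turn it on. Leave the mug, radio, first-aid tin and leaflet rack where they are, and take the hand away.

Things in the scene. Friction and masses are not known exactly. Their poses are not given: they have to be found in the camera images.
- stand: Fixed swivel stand: a grey round foot 270 mm across and 12 mm thick, carrying an index ring (170 mm across, 53 to 87 mm above the counter) with five pin holes in its rim, 40 degrees apart. Origin on the upright turning axis at counter level, z up; the lantern starts with its pin in the middle hole, which lies along the stand's own -x.
- turntable (a joint): Angle of the turntable that carries the lantern, rad, 0 at the start, growing counter-clockwise seen from above; holes at -1.396, -0.698, 0, 0.698, 1.396, with about 0.024 rad of play either way. A light friction (about 0.12 N m) keeps it where it is left once the pin is out.
- plunger (a joint): How far the spring pin is drawn out, m: 0 fully home in a hole, at least 0.014 to clear the ring, stop at 0.026. It is drawn level, straight outwards from the turning axis, against a spring of 6 N at home and 11 N at the stop. Let go between holes, the pin's round nose rides on the ring (reading about 0.014) and snaps into the next hole that it is swung over.
- handle (a point): Centre of the opening of the red loop handle on the pin's outer end, 70 mm above the counter, 170 mm from the turning axis with the pin home. The loop is a flat level rectangle of 10 mm round bar, clear opening 50 mm (radial) by 70 mm (tangential), open above and below, so shut fingers can go down through it. The point's -x points outwards from the axis (the way the pin is drawn), z up.
- pointer (a point): Point on the top of the turntable's dark tail, over the pin, 115 mm from the turning axis and 100 mm above the counter. It stands right above a tag when the pin is at that tag's hole. Below it is the pin's blue housing, 96 to 128 mm from the axis. The lantern's yellow body (105 x 100 mm, 100 to 200 mm above the counter) reaches 61 mm from the axis on this side.
- green_tag_top (a point): Top centre of the green tag, a round disc 36 mm across and 6 mm thick fixed on the stand's foot 115 mm from the turning axis, below the hole to be used; it marks the next hole on one side of the starting hole, either side.
- white_tag_top (a point): Top centre of the white tag, the same disc, at the next hole on the other side: not to be used.
- switch_tip (a point): Centre of the orange ball (26 mm across) on the tip of the switch lever, on top of the lantern, about 283 mm above the counter. x of the point points towards the lens at lever value 0.5. The lever is a 10 mm bar, 70 mm from pivot to ball.
- switch_pivot (a point): Pivot of the switch lever, 222 mm above the counter and 8 mm from the turning axis on the pin's side, on a black block 70 x 50 mm whose top is at 225 mm. x points towards the lens (straight away from the pin), z up.
- switch (a joint): Lever angle, rad: 0 leaning 0.5 rad from upright towards the pin (off), 1.0 leaning 0.5 rad towards the lens (on, at its stop). It stays where it is left; pushing its ball takes about 1 N.
- mug: Bystander: blue mug, 80 mm across, 95 mm tall, origin at the centre of its underside.
- radio: Bystander: black hand-held radio standing upright, 40 x 60 x 120 mm plus a 50 mm aerial, origin at the centre of its underside.
- first_aid_tin: Bystander: white tin with a green cross, 120 x 170 x 55 mm, origin at the centre of its underside.
- leaflet_rack: Bystander: cardboard-coloured rack of leaflets, 100 x 220 mm, 130 mm tall, origin at the centre of its underside.

How it is judged:
On the way, in this order (a step that is already met when the one before it is completed fails the run):
1. the spring pin is drawn clear of the ring (value of joint plunger above 0.013 m), for 0.1 s.
2. the pin is fully home in the hole with the green tag (horizontal distance between pointer and green_tag_top below 0.007 m and value of joint plunger below 0.003 m), for 0.2 s.
3. the switch lever is pushed over to on (value of joint switch above 0.85 rad), for 0.1 s.
At the end, for the whole second after the job is handed in: The pin is home to within 3 mm in the hole with the green tag (pointer within 7 mm of straight above the tag), the turntable at rest, and the switch lever at 0.85 rad or more (on) (all of step 2 and value of joint switch above 0.85 rad and angular speed of turntable below 0.05 rad/s); the robot touches nothing.
It fails at once if a bystander is shifted by more than 30 mm (distance of any of mug, radio, first_aid_tin, leaflet_rack from where it was at the start of the episode above 0.03 m).
It also fails if it takes over 64 s, if anything falls off the work surface, if the arm or the gripper's body presses on something with over 40 N, if the wrist force passes 120 N, or if a joint passes its speed limit or range.

### The arm

A 6-joint arm with a two-finger parallel gripper is mounted at the origin on the work surface. World frame = base frame: x ahead of the robot, y to its left, z up, the work surface at z = 0. Lengths are in m, angles in rad, forces in N, time in s.
With the tool pointing down it reaches from about 0.375 to 0.975 m from the base axis. Payload 3.8 kg.
Tool frame: the origin (TCP) lies midway between the tips of the shut fingers; the grasp point (between the pads) lies 19 mm behind it; x points along the fingers, y is the direction in which the jaws open and shut, and the axes are right-handed (so a half turn about x gives the same grasp; the last joint's range is limited). The gripper opens to 88 mm and grips with 3 to 60 N. Pads are 18 mm wide; open, the fingers measure 123 mm over their backs; the gripper's body (75 mm by 187 mm) begins 45 mm behind the grasp point.
Start: joints at [1.074, 0.264, 1.604, -0, 1.274, -0.037], TCP at [0.3, 0.605, 0.239] pointing down, gripper open.
Joint ranges: [-2.63, 2.63], [-0.94, 2.18], [0.31, 2.57], [-1.31, 4.45], [0, 2.66], [-2.55, 2.55]. Speed limits (rad/s): [2.57, 2.57, 3.14, 3.14, 3.14, 3.14].

### API

Orientations are given as a rotation vector (axis times angle).
In Python, from cell import manip, inverse_kinematics, cams, order gives the robot as it stands. Calls block until the motion is done:
- manip.move_pose(position, orientation): joint-space move of the TCP to a pose.
- manip.move_linear(position, rate=0.15, rot=None): straight line of the TCP; rot=None keeps the orientation; rate is the mean speed in m/s.
- manip.set_joints(angles): joint-space move.
- manip.set_gripper(opening, force=None): finger opening in m; force is the grip in N (None keeps the last); returns when the fingers have stopped.
- manip.dwell(seconds).
- inverse_kinematics(position, orientation): joint angles nearest the present ones, or None.
- manip.state(): the state.
- cams.capture(name): name is "scene" or "top" or "wrist"; returns a dict with "image" (400x640x3 uint8, blue, green, red), "z_map" (400x640 float32, m along the optical axis (not along the pixel's ray), 0 where there is no reading), "intrinsics" (3x3 intrinsics, pixels), "position" and "orientation" of the camera in the world; the wrist camera has in their place "T_tool_cam" (4x4, takes a point from camera to tool coordinates, whose origin is the TCP and whose axes are the tool frame's). Camera axes: x right, y down, z forward; pixel columns grow to the right and rows downward; lengths in m; the calibration is good to about 2 mm. A picture is of the moment at which its call begins: read the wrist's pose just before it.
A pose or a line that the arm cannot do raises manip.IKError and nothing moves.
- order.close_job(): hands the job in, once; it reports no verdict.
The state is a dict: "clock": time; "joint_pos": joint angles; "joint_velocities": joint speeds; "tau": joint torques, N m; "tool_pos": TCP position; "tcp_rot": TCP orientation; "contact_force": force on the tool from outside, world axes, zero at the start; "moment": the same for the moment, N m; "gripper_width": finger opening in m.
Only numpy, scipy, OpenCV 4.12 (cv2) and the standard library are available. Lean on these libraries where they do the work, as an engineer would, in place of code of your own. Each camera call takes 0.05 s, during which the arm holds its last target.

## Working session

There is one attempt and no reset: what is moved stays moved. The work goes in short steps, each a Python script; the robot and the scene stay as the last script left them, time stands still between calls to the robot, and variables do not carry over. Pictures are saved under pics/ and viewed, and the job is handed in when it is done.

```bash
ls; mkdir -p pics; cat > h.py <<'E'
import numpy as np, cv2
from scipy.spatial.transform import Rotation as R
from cell import manip, inverse_kinematics, cams, order
def cap(n):
    s=manip.state(); c=cams.capture(n); 
    if n=='wrist':
        T=np.eye(4);T[:3,:3]=R.from_rotvec(s['tcp_rot']).as_matrix();T[:3,3]=s['tool_pos']
        c['T']=T@c['T_tool_cam']
    else:
        T=np.eye(4);o=np.array(c['orientation'])
        T[:3,:3]=o if o.shape==(3,3) else R.from_rotvec(o).as_matrix(); T[:3,3]=c['position'];c['T']=T
    return c
def cloud(c):
    K=c['intrinsics'];z=c['z_map'];v,u=np.mgrid[:z.shape[0],:z.shape[1]]
    P=np.stack([(u-K[0,2])/K[0,0]*z,(v-K[1,2])/K[1,1]*z,z],-1)
    return P@c['T'][:3,:3].T+c['T'][:3,3]
E
python3 - <<'E'
from h import *
import pickle
for n in ['scene','top','wrist']:
    c=cap(n); cv2.imwrite(f'pics/{n}0.png',c['image']); print(n,c.get('position'),c.get('orientation'),c['intrinsics'].tolist())
    pickle.dump({k:c[k] for k in ['image','z_map','intrinsics','T']},open(n+'0.pkl','wb'))
s=manip.state();print(s)
E
```

```text
pics
scene [1.50541381 0.1526325  1.1871656 ] [-1.63317274 -1.92876323  0.8092675 ] [[446.1271468608649, 0.0, 318.064576799052], [0.0, 446.1271468608649, 198.45589602795255], [0.0, 0.0, 1.0]]
top [ 0.37064521 -0.01458423  1.4901237 ] [-2.17722979  2.14619962 -0.12678639] [[476.96854226686486, 0.0, 323.9097592038335], [0.0, 476.96854226686486, 196.66619978508513], [0.0, 0.0, 1.0]]
wrist None None [[324.1156478396146, 0.0, 320.9430083713212], [0.0, 324.1156478396146, 199.3948220872199], [0.0, 0.0, 1.0]]
{'clock': 0.15, 'joint_pos': array([ 1.07408867e+00,  2.64578416e-01,  1.60501049e+00, -3.27968529e-05,
        1.27370497e+00, -3.68731253e-02]), 'joint_velocities': array([-0.00052962, -0.00201066, -0.00749283,  0.00116362,  0.00087966,
       -0.00125613]), 'tau': array([ 2.29054358e-04, -5.02847707e+01, -3.57469940e+01,  7.28101493e-02,
        2.49039632e-02, -7.77764626e-05]), 'tool_pos': array([0.29930749, 0.60442191, 0.23770206]), 'tcp_rot': array([ 0.3592846 ,  1.54097547, -0.36189426]), 'contact_force': array([ 0.03289328,  0.67961222, -0.22419477]), 'moment': array([-0.03093971, -0.01566196, -0.0448203 ]), 'gripper_width': 0.08821583201480752}
```

View pics/scene0.png

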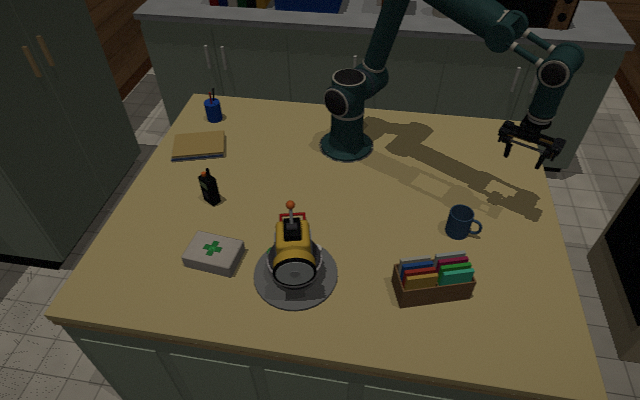

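View pics/top0.png

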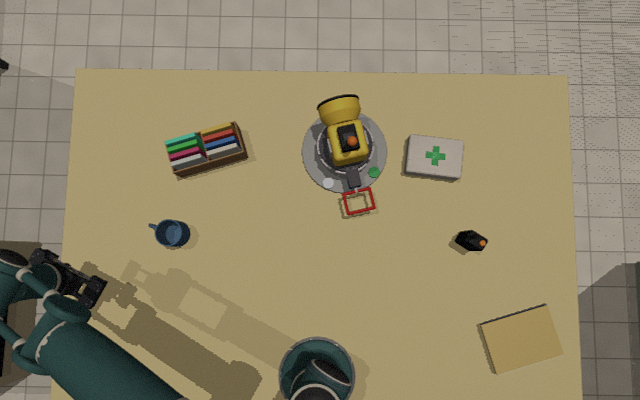

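The top view shows the stand centred near (344,150), the red loop near (359,202), the green tag at (374,173), which is the -y side, and the white tag at (328,184). I'll enlarge it and measure.

```bash
python3 - <<'E'
import pickle,cv2,numpy as np
from h import cloud
c=pickle.load(open('top0.pkl','rb'));P=cloud(c);im=c['image']
cv2.imwrite('pics/crop0.png',cv2.resize(im[90:220,290:420],None,fx=4.5,fy=4.5,interpolation=cv2.INTER_CUBIC))
hsv=cv2.cvtColor(im,cv2.COLOR_BGR2HSV)
def rep(n,m):
    v,u=np.nonzero(m);print(n,len(u),u.mean(),v.mean(),np.round(np.median(P[m],0),4),'mean',P[m].mean(0).round(4), 'mid',((P[m].min(0)+P[m].max(0))/2).round(4))
box=np.zeros(im.shape[:2],bool);box[90:225,295:395]=1
H,S,V=hsv[...,0],hsv[...,1],hsv[...,2]
red=box&((H<5)|(H>174))&(S>150)&(V>70);red[:185]=0
rep('red',red);rep('green',box&(H>45)&(H<80)&(S>100)&(P[...,2]<.04))
rep('white',box&(V>175)&(S<50)&(P[...,2]<.04))
rep('orange',box&(H>=5)&(H<16)&(S>150)&(P[...,2]>.24))
foot=box&(S<60)&(P[...,2]<.022)&(P[...,2]>.006);rep('foot',foot)
v,u=np.nonzero(red); Q=P[red][:,:2].astype(np.float32); print(cv2.minAreaRect(Q))
# rim circle
pts=P[foot][:,:2]
from scipy.optimize import least_squares
h=cv2.convexHull(pts.astype(np.float32))[:,0]
r=least_squares(lambda p:np.hypot(*(h-p[:2]).T)-p[2],[.7,-.05,.135],loss='soft_l1',f_scale=.002);print(r.x)
E
```

```text
red 203 358.0689655172414 200.47783251231527 [ 0.5275 -0.1167  0.074 ] mean [ 0.5256 -0.1159  0.0811] mid [ 0.4692 -0.0895  0.7785]
green 92 373.5978260869565 172.0 [ 0.6228 -0.1697  0.0174] mean [ 0.6228 -0.1688  0.0175] mid [ 0.6226 -0.1686  0.0172]
white 7 327.7142857142857 186.0 [ 0.5753 -0.0236  0.0185] mean [ 0.5763 -0.0258  0.0186] mid [ 0.5779 -0.0267  0.0195]
orange 77 351.5584415584416 140.5194805194805 [ 0.6561 -0.0839  0.2965] mean [ 0.6559 -0.0831  0.2954] mid [ 0.6564 -0.0832  0.2935]
foot 2248 341.3812277580071 157.94039145907473 [ 0.659  -0.0469  0.0123] mean [ 0.6673 -0.0678  0.0125] mid [ 0.6858 -0.076   0.014 ]
((0.4830911159515381, -0.0693410262465477), (0.09474026411771774, 0.2315034121274948), 41.77941131591797)
[ 0.6906798  -0.07534205  0.1333686 ]
```

View pics/crop0.png

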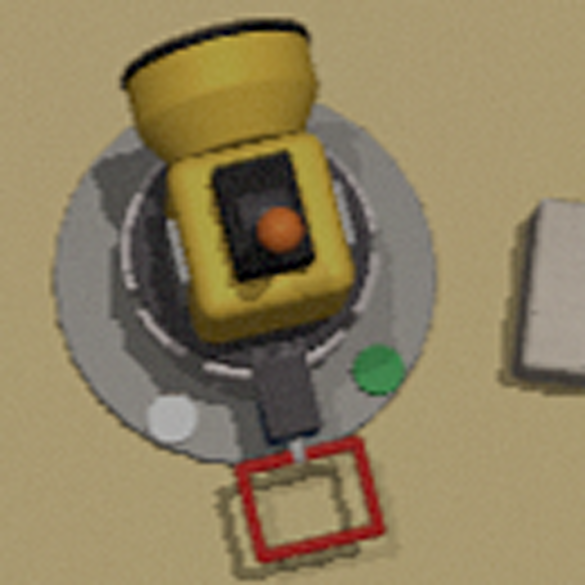

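```bash
python3 - <<'E'
import pickle,numpy as np
c=pickle.load(open('top0.pkl','rb'));K=c['intrinsics'];T=c['T']
def ray(u,v,z):
    d=T[:3,:3]@np.array([(u-K[0,2])/K[0,0],(v-K[1,2])/K[1,1],1]);return (T[:3,3]+d*(z-T[2,3])/d[2])[:2]
def cr(x,y,z): return ray(290+(x+.5)/4.5-.5,90+(y+.5)/4.5-.5,z)
ax=cr(244.5,276,.012)
h=cr(310,498.5,.075);g=cr(378,370,.018);w=cr(172,418,.018);o=cr(281,229,.29)
for n,p in dict(ax=ax,h=h,g=g,w=w,o=o).items():
    d=p-ax;print(n,p.round(4),np.hypot(*d).round(4),np.degrees(np.arctan2(d[1],d[0])).round(2))
# axis from tags: chord = 2*.115*sin40
d=g-w;print('chord',np.hypot(*d),2*.115*np.sin(np.radians(40)))
m=(g+w)/2;n=np.array([-d[1],d[0]])/np.hypot(*d);n*=np.sign(n[0]);a2=m+n*.115*np.cos(np.radians(40))
print('ax from tags',a2,np.degrees(np.arctan2(*(m-a2)[::-1])))
for x,y in [(236,464),(360,437),(384,530),(260,563)]: print(cr(x,y,.072))
E
```

```text
ax [ 0.6897 -0.0756] 0.0 0.0
h [ 0.5264 -0.1179] 0.1686 -165.49
g [ 0.6232 -0.1687] 0.1144 -125.5
w [ 0.5874 -0.0261] 0.1136 154.14
o [ 0.6573 -0.0847] 0.0336 -164.3
chord 0.147101585025241 0.14784115022790403
ax from tags [ 0.69078505 -0.07598333] -165.92617608349903
[ 0.54916901 -0.06866693]
[ 0.56851192 -0.15118559]
[ 0.50645333 -0.16730748]
[ 0.48331963 -0.08521272]
```

```bash
cat >> h.py <<'E'
AX=np.array([.690,-.0757]); A0=np.radians(-165.7); A1=A0+np.radians(40)
def ori(a,s=1):
    x=np.array([0,0,-1.]);y=s*np.array([-np.sin(a),np.cos(a),0]);return R.from_matrix(np.stack([x,y,np.cross(x,y)],1)).as_rotvec()
def pos(r,a,z,t=0): return np.array([AX[0]+r*np.cos(a)-t*np.sin(a),AX[1]+r*np.sin(a)+t*np.cos(a),z])
E
python3 - <<'E'
from h import *
import pickle
c=pickle.load(open('top0.pkl','rb'));P=cloud(c);im=c['image']
m=np.zeros(im.shape[:2],bool);m[125:190,400:470]=1;m&=(P[...,2]>.045)&(P[...,2]<.07)
r=cv2.minAreaRect(P[m][:,:2].astype(np.float32));print(r,cv2.boxPoints(r))
for s in (1,-1):
    for r,a,z in [(.17,A0,.16),(.17,A0,.058),(.206,A0,.058),(.206,(A0+A1)/2,.058),(.206,A1,.058),(.17,A1,.2),(.1,A1,.265),(0,A1,.265)]:
        q=inverse_kinematics(pos(r,a,z),ori(a,s));print(s,r,None if q is None else np.round(q,2))
E
```

```text
((0.6709161996841431, -0.3513408601284027), (0.17020253837108612, 0.12168503552675247), 83.35135650634766) [[ 0.6006298  -0.42882544]
 [ 0.72149646 -0.4429142 ]
 [ 0.7412026  -0.27385628]
 [ 0.62033594 -0.25976753]]
1 0.17 [-0.27  0.07  1.98 -0.    1.09  1.05]
1 0.17 [-0.27  0.19  2.06 -0.    0.89  1.05]
1 0.206 [-0.3   0.14  2.12 -0.    0.88  1.02]
1 0.206 [-0.4   0.22  2.02  0.    0.9   0.57]
1 0.206 [-0.44  0.33  1.88 -0.    0.93  0.18]
1 0.17 [-0.39  0.2   1.75 -0.    1.19  0.24]
1 0.1 [-0.28  0.2   1.63 -0.    1.31  0.34]
1 0 [-0.15  0.29  1.53 -0.    1.33  0.48]
-1 0.17 [-0.27  0.07  1.98  0.    1.09 -2.09]
-1 0.17 [-0.27  0.19  2.06  0.    0.89 -2.09]
-1 0.206 [-0.3   0.14  2.12  0.    0.88 -2.12]
-1 0.206 None
-1 0.206 None
-1 0.17 None
-1 0.1 None
-1 0 None
```

```bash
python3 - <<'E'
from h import *
manip.set_gripper(0.0,force=10)
manip.move_pose([.42,.05,.3],ori(A0))
manip.move_pose(pos(.19,A0,.24),ori(A0))
c=cap('wrist');cv2.imwrite('pics/w1.png',c['image'])
s=manip.state();print(s['clock'],s['tool_pos'],pos(.19,A0,.24),s['contact_force'],s['gripper_width'])
p=np.linalg.inv(c['T'])@np.append(pos(.17,A0,.07),1);K=c['intrinsics'];print((K@p[:3]/p[2])[:2])
E
```

```text
4.375 [ 0.50596447 -0.12143011  0.24054836] [ 0.50588701 -0.12262981  0.24      ] [ 0.39217137 -0.02553205  0.01567146] 0.0004376370075397746
[321.84260549 161.3346945 ]
```

View pics/w1.png

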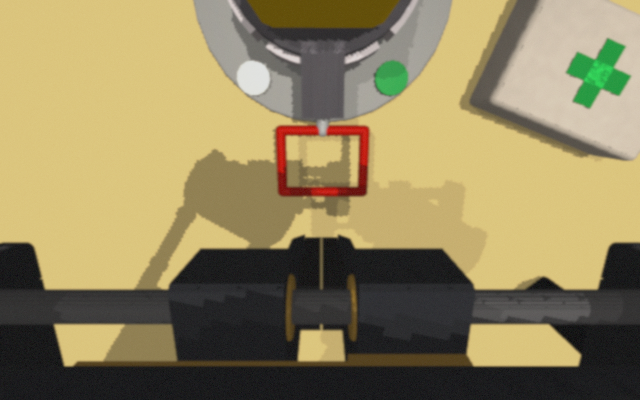

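The wrist view puts the loop centre at (322,160), against a predicted (321.8,161.3), and the loop is square to the jaws. I'll go in and draw the pin.

```bash
python3 - <<'E'
from h import *
manip.move_linear(pos(.17,A0,.11),rate=.2)
manip.move_linear(pos(.17,A0,.055),rate=.1)
F=lambda:(lambda s:print(round(s['clock'],2),s['tool_pos'].round(4),s['contact_force'].round(1),round(s['gripper_width'],3)))(manip.state())
F()
manip.set_gripper(.022,force=10);F()
for r in (.186,.196,.206):
    manip.move_linear(pos(r,A0,.055),rate=.1);F()
c=cap('top');cv2.imwrite('pics/t2.png',cv2.resize(c['image'][90:230,280:420],None,fx=4.2,fy=4.2,interpolation=cv2.INTER_CUBIC))
c=cap('wrist');cv2.imwrite('pics/w2.png',c['image'])
E
```

```text
5.88 [ 0.5257 -0.1178  0.0554] [-0.1  0.2 -0. ] 0.001
6.38 [ 0.5254 -0.1177  0.0552] [ 0.6  0.2 -0.4] 0.022
6.69 [ 0.5111 -0.1216  0.0556] [ 4.   1.1 -2.3] 0.022
6.94 [ 0.5026 -0.1241  0.0559] [ 7.6  2.5 -2.7] 0.022
7.19 [ 0.4937 -0.1266  0.0562] [ 8.5  2.8 -3.5] 0.022
```

View pics/w2.png

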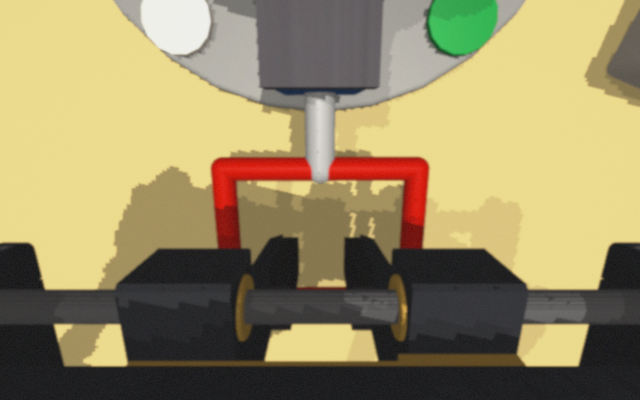

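The pin is drawn: a long length of shank shows, with the inner bar at row 168. I'll work out how far.

```bash
python3 - <<'E'
from h import *
c=cap('wrist');K=c['intrinsics'];T=c['T']
for u,v in [(270,168),(370,168)]:
    d=T[:3,:3]@np.array([(u-K[0,2])/K[0,0],(v-K[1,2])/K[1,1],1]);p=T[:3,3]+d*(.073-T[2,3])/d[2]
    print(np.hypot(*(p[:2]-AX))-.140)
manip.move_linear(pos(.209,A0,.055),rate=.1)
s=manip.state();print(s['clock'],np.hypot(*(s['tool_pos'][:2]-AX)),s['contact_force'])
E
```

```text
0.01832337048748167
0.018549244459099612
7.5917 0.20531832770766686 [ 9.80246697  3.37245162 -3.57156873]
```

```bash
python3 - <<'E'
from h import *
F=lambda:(lambda s:print(round(s['clock'],2),s['tool_pos'].round(4),s['contact_force'].round(1),round(s['gripper_width'],3)))(manip.state())
manip.set_gripper(.029,force=10);F()
N=7
for i in range(1,N+1):
    a=A0+(A1+.012-A0)*i/N
    manip.move_linear(pos(.210,a,.057),rate=.1,rot=ori(a));F()
c=cap('wrist');cv2.imwrite('pics/w3.png',c['image'])
E
```

```text
7.91 [ 0.4913 -0.127   0.0563] [ 9.9  3.6 -1.9] 0.029
8.28 [ 0.4959 -0.1477  0.0575] [ 9.7  3.6 -5.5] 0.029
8.64 [ 0.5041 -0.167   0.0574] [ 9.1  5.2 -3.3] 0.029
9.01 [ 0.5142 -0.1853  0.0573] [ 8.3  6.3 -1.9] 0.029
9.38 [ 0.526  -0.2024  0.0572] [ 7.9  7.6 -1.7] 0.029
9.74 [ 0.5397 -0.2183  0.0572] [ 7.4  7.7 -1.1] 0.029
10.11 [ 0.5548 -0.2327  0.0572] [5.9 8.7 0.1] 0.029
10.47 [ 0.5714 -0.2454  0.0571] [5.4 8.9 2.3] 0.029
```

View pics/w3.png

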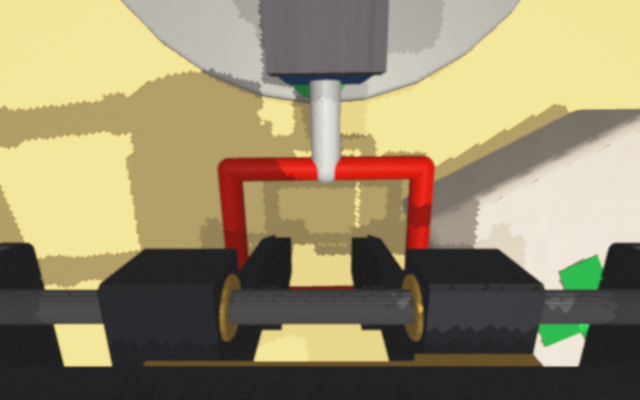

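```bash
python3 - <<'E'
from h import *
c=cap('wrist');K=c['intrinsics'];T=c['T']
for u,v in [(325.5,168)]:
    d=T[:3,:3]@np.array([(u-K[0,2])/K[0,0],(v-K[1,2])/K[1,1],1]);p=T[:3,3]+d*(.073-T[2,3])/d[2]
    q=p[:2]-AX;print(np.hypot(*q)-.140,np.degrees(np.arctan2(q[1],q[0])),np.degrees(A1))
s=manip.state();q=s['tool_pos'][:2]-AX;print(np.degrees(np.arctan2(q[1],q[0])))
E
```

```text
0.021896050706345038 -124.27711539502693 -125.69999999999999
-125.0302967506673
```

Loop is about 1.4° past the hole, so I'll nudge it back and release.

```bash
python3 - <<'E'
from h import *
def meas(n):
    c=cap('wrist');cv2.imwrite(f'pics/{n}.png',c['image'])
    s=manip.state();print(round(s['clock'],2),s['tool_pos'].round(4),s['contact_force'].round(1))
manip.move_linear(pos(.210,A1-np.radians(.9),.057),rate=.05,rot=ori(A1));meas('w4')
for r in (.20,.19,.178):
    manip.move_linear(pos(r,A1-np.radians(.5),.057),rate=.1,rot=ori(A1));meas('w5_%d'%(r*1000))
E
```

```text
10.89 [ 0.5664 -0.2417  0.0572] [5.3 8.5 0.2]
11.19 [ 0.5734 -0.2349  0.0572] [5.2 6.5 0.5]
11.49 [ 0.5789 -0.2271  0.0571] [3.7 5.1 0.7]
11.81 [ 0.5846 -0.2191  0.0566] [0.5 0.2 0.2]
```

View pics/w4.png

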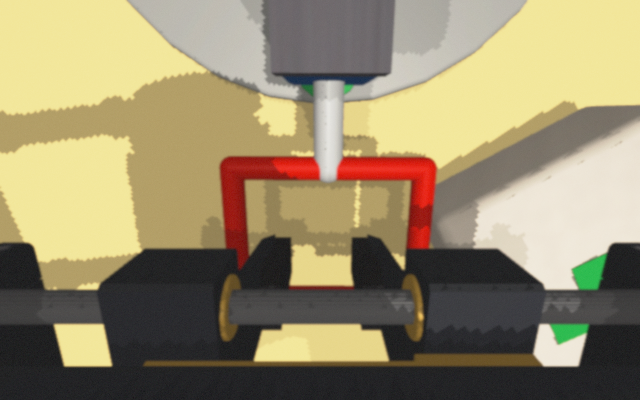

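View pics/w5_178.png

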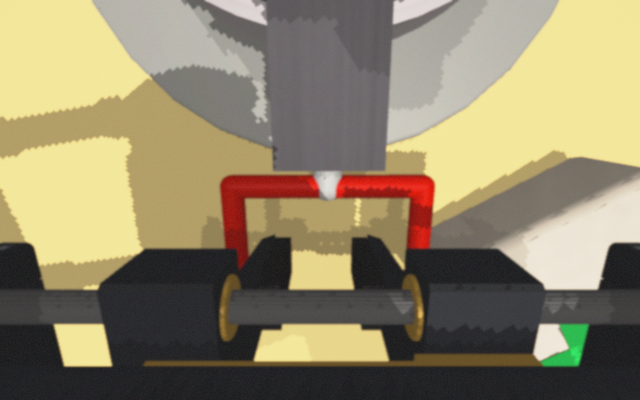

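The inner bar now sits against the housing and the force is about 0, so the pin looks home. I'll withdraw and check.

```bash
python3 - <<'E'
from h import *
c=cap('wrist');K=c['intrinsics'];T=c['T']
d=T[:3,:3]@np.array([(328-K[0,2])/K[0,0],(186-K[1,2])/K[1,1],1]);p=T[:3,3]+d*(.073-T[2,3])/d[2]
q=p[:2]-AX;print('plunger',np.hypot(*q)-.140,np.degrees(np.arctan2(q[1],q[0])))
manip.move_linear(pos(.170,A1,.057),rate=.1)
manip.set_gripper(0,force=10)
manip.move_linear(pos(.170,A1,.12),rate=.1)
manip.move_linear(pos(.20,A1,.24),rate=.2)
c=cap('wrist');cv2.imwrite('pics/w6.png',c['image'])
c=cap('top');cv2.imwrite('pics/t6.png',cv2.resize(c['image'][90:230,280:420],None,fx=4.2,fy=4.2,interpolation=cv2.INTER_CUBIC))
s=manip.state();print(s['clock'],s['contact_force'].round(1))
c=cap('wrist');K=c['intrinsics'];Ti=np.linalg.inv(c['T'])
for x in [pos(.17,A1,.07),pos(.17,A1+np.radians(1.4),.07),pos(.115,A1,.1),pos(.115,A1,.018)]:
    p=Ti@np.append(x,1);print((K@p[:3]/p[2])[:2].round(1))
E
```

```text
plunger 4.84804983860998e-05 -125.24729886759644
14.3167 [ 0.2 -0.1 -0. ]
[322.9 151. ]
[327.2 151. ]
[323.1  88.9]
[322.9  93.7]
```

View pics/w6.png

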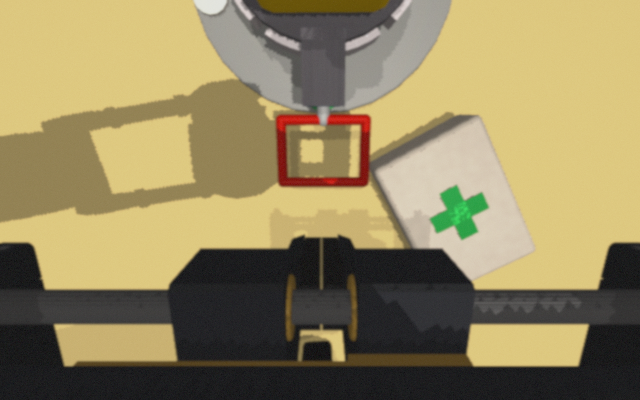

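View pics/t6.png

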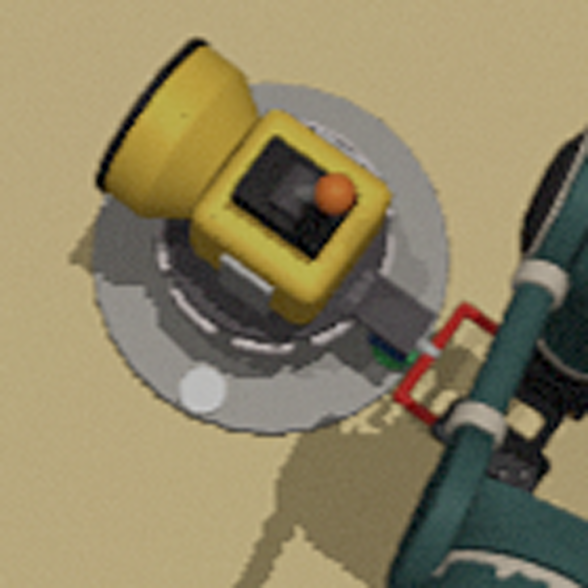

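The loop centre at (323.5,151) matches the prediction for a homed pin at the green hole (322.9,151). Next, the switch.

```bash
python3 - <<'E'
from h import *
c=cap('top');K=c['intrinsics'];T=c['T']
def ball(u,v,z=.287):
    d=T[:3,:3]@np.array([(u-K[0,2])/K[0,0],(v-K[1,2])/K[1,1],1]);p=T[:3,3]+d*(z-T[2,3])/d[2];q=p[:2]-AX
    return np.hypot(*q),np.degrees(np.arctan2(q[1],q[0]))
print(ball(280+335.5/4.2-.5,90+193.5/4.2-.5))
manip.move_linear(pos(.13,A1,.30),rate=.2)
manip.move_linear(pos(.085,A1,.267),rate=.15)
for r in (.05,.02,.005,-.002):
    manip.move_linear(pos(r,A1,.267),rate=.1)
    s=manip.state();q=s['tool_pos'][:2]-AX;print(r,round(s['clock'],2),q@[np.cos(A1),np.sin(A1)],s['tool_pos'][2],s['contact_force'].round(1))
c=cap('wrist');cv2.imwrite('pics/w7.png',c['image'])
E
```

```text
(np.float64(0.03367572184098004), np.float64(-123.81747578418235))
0.05 16.05 0.04920769942812351 0.2671529890952604 [ 0.2  0.5 -0.5]
0.02 16.5 0.01910280628096845 0.2666730692747738 [-0.9 -0.8  0.7]
0.005 16.8 0.004318713466104282 0.26679499341908197 [ 0.5  0.7 -0.2]
-0.002 17.05 -0.0020985825983800706 0.26707464661711716 [-0.8 -0.  -0.3]
```

View pics/w7.png

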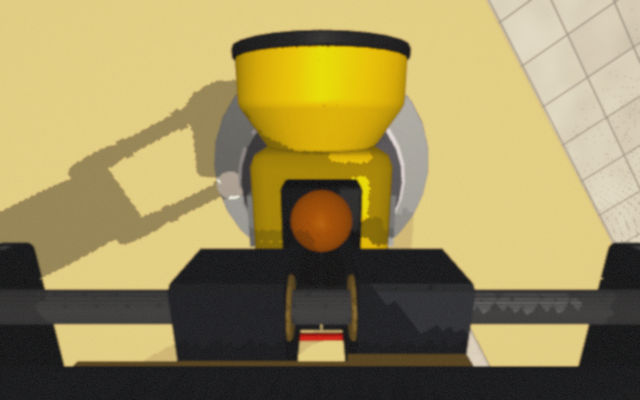

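The ball has moved over, at (321,221), but there is no stop force yet. I'll push on until I feel the stop.

```bash
python3 - <<'E'
from h import *
n=np.array([np.cos(A1),np.sin(A1)])
for r in np.arange(-.004,-.022,-.002):
    manip.move_linear(pos(r,A1,.267),rate=.05)
    s=manip.state();f=s['contact_force'][:2]@n;print(round(r,3),s['clock'],((s['tool_pos'][:2]-AX)@n).round(4),f.round(1))
    if f>4: break
c=cap('wrist');cv2.imwrite('pics/w8.png',c['image'])
manip.move_linear(pos(.1,A1,.27),rate=.15)
manip.move_linear(pos(.22,A1,.33),rate=.2)
manip.move_pose([.40,-.05,.36],ori(A0))
c=cap('top');cv2.imwrite('pics/t9.png',cv2.resize(c['image'][90:230,280:420],None,fx=4.2,fy=4.2,interpolation=cv2.INTER_CUBIC))
c=cap('scene');cv2.imwrite('pics/s9.png',cv2.resize(c['image'][170:330,160:360],None,fx=3.5,fy=3.5,interpolation=cv2.INTER_CUBIC))
s=manip.state();print(s['clock'],s['contact_force'].round(1))
E
```

```text
-0.004 17.35 -0.0028 4.6
20.1833 [-0.6  0.   1. ]
```

View pics/t9.png

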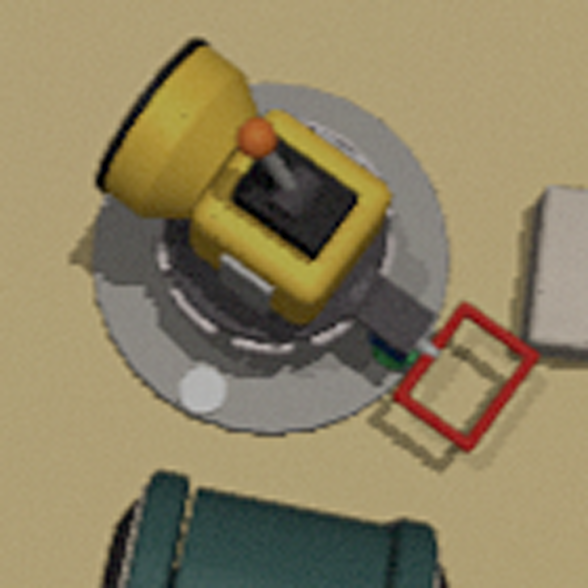

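View pics/s9.png

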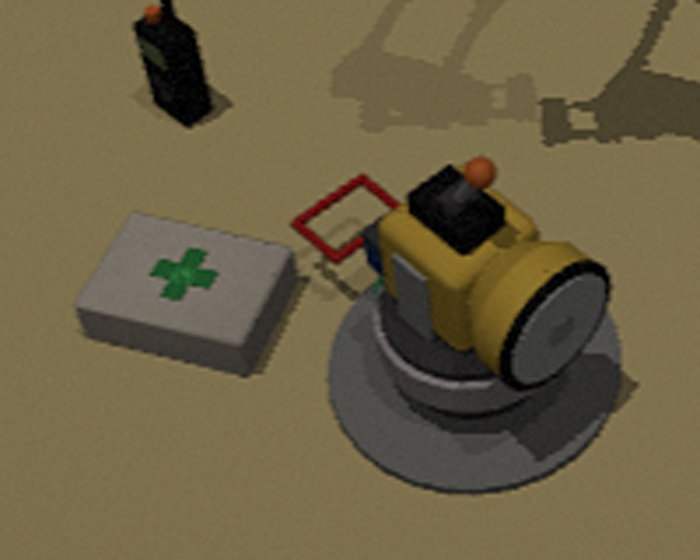

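The ball moved from (335,193) to (257,138) in the crop, about 57 mm, so I'll measure the lever angle properly.

```bash
python3 - <<'E'
from h import *
import pickle
n=np.array([np.cos(A1),np.sin(A1)])
def m(c,a):
    im=c['image'];P=cloud(c);h=cv2.cvtColor(im,cv2.COLOR_BGR2HSV)
    k=(h[...,0]<14)&(h[...,1]>150)&(P[...,2]>.26)&(np.hypot(P[...,0]-AX[0],P[...,1]-AX[1])<.09)
    q=P[k];
    from scipy.optimize import least_squares
    f=least_squares(lambda x:np.linalg.norm(q-x,axis=1)-.013,q.mean(0)-[0,0,.01],loss='soft_l1',f_scale=.002)
    d=np.array([np.cos(a),np.sin(a)]);r=(f.x[:2]-AX)@d
    print(k.sum(),f.x.round(4),'r',r.round(4),'ang',0.5+np.arctan2(-(r-.008),f.x[2]-.222))
m(pickle.load(open('top0.pkl','rb')),A0);m(pickle.load(open('scene0.pkl','rb')),A0)
m(cap('top'),A1);m(cap('scene'),A1)
E
```

```text
74 [ 0.659  -0.0831  0.2873] r 0.0319 ang 0.1496529785409097
54 [ 0.6583 -0.0842  0.2855] r 0.0329 ang 0.12696974784999765
61 [ 0.7064 -0.0536  0.2838] r -0.0275 ang 1.021860739065257
61 [ 0.7059 -0.0546  0.2831] r -0.0264 ang 1.0124799513231761
```

Both cameras put the lever at about 1.01 rad, at its stop, and the hand is clear. Handing in.

```bash
python3 - <<'E'
from h import *
print(manip.state()['clock'],order.close_job())
E
```

```text
the job is handed in; nothing more can be done
20.2833 None
```

I drew the pin by its loop (about 18–22 mm), swung the turntable 40° counter-clockwise to the green-tag hole and let it snap home. I then pushed the switch lever over to its stop, withdrew the hand and handed the job in at 20.3 s.

**Pin:** The wrist image showed the plunger at about 0 mm, with no force left on the loop. The loop centre appeared within a pixel of where it should be for the green hole, about 0.2–0.5° off.

**Switch:** The lever measured about 1.01–1.02 rad in both fixed cameras after I took the hand away. Contact force on the tool was about 1 N or less.

**Disagreements:**
- Before I touched it, the lever measured about 0.13–0.15 rad instead of 0. I put that down to measuring error or a different starting angle.
- The ball's travel, judged by eye from the top view, was about 57 mm against 67 mm for a full throw. That fits a start at about 0.14 rad rather than a short push.
- The stop was felt only as one reading of 4.6 N.

**Bystanders:** The first-aid tin and radio looked unmoved in the last views. The mug and rack were not in those crops, but the hand only passed them near the start, well above them.

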